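Pack the drive spares, heavy part lowest

ROBOT

A 6-joint arm with a two-finger parallel gripper is mounted at the origin on a cart in front of the work surface, level with it; the furniture and walls round the work are solid. World frame = base frame: x ahead of the robot, y to its left, z up, the work surface at z = 0. Lengths are in mm, angles in degrees, forces in N, time in s.
With the tool pointing down it reaches from about 350 to 850 mm from the base axis. Payload 8.1 kg.
Tool frame: the origin (TCP) lies on the centre line of the jaws, within the pads' length; the fingertips stand r.tip_extent ahead of it and the grasp point (between the pads) lies 8 mm behind it (r.tip_extent is the distance from the TCP to the fingertips, in mm); z points along the fingers, y is the direction in which the jaws open and shut (so a half turn about z gives the same grasp; the last joint's range is limited). The gripper opens to 85 mm and grips with 20 to 120 N. Pads are 22 mm wide; open, the fingers measure 114 mm over their backs; the gripper's body (76 mm by 85 mm) begins 54 mm behind the grasp point. The pads swing forward as they close: fully open they stand 13 mm farther back than shut.
Start: joints at [-71.299, 7.471, 85.268, -0, 87.261, -4.893], TCP at [240.176, -549.837, 242.292] pointing down, gripper open.
Joint ranges: [-169.43, 169.43], [-51.17, 129.36], [1.28, 143.12], [-76.62, 256.62], [0, 156.53], [-152.29, 152.29]. Speed limits (degrees/s): [136.94, 136.94, 159.86, 180, 180, 180].

INTERFACE

Orientations are given as [roll, pitch, yaw] about the fixed x, y, z axes, in that order (R = Rz(yaw) Ry(pitch) Rx(roll)).
In Python, from bench import sense, optics, hand_in, spotter, r gives the robot as it stands.
- The arm moves only by the tool apply_moves, never from a script. Its argument "series" is a list of rows, each a list of 3 entries, a list of its own where there are three numbers: the opening, from 0 (shut) to 1 (fully open), then the shift along the world's x, y, z in m, then the turn about the world's z in rad. In form: [[grip, [x, y, z], turn], ...]. A call has 1 to 5 rows; each row is the pose to reach, as a shift and turn from the pose measured when the call began; what a row does not reach only later rows make up. A row lasts 1/8 s, in which the tool goes at most 62.5 mm and 10.7 degrees, less where a joint would pass 70% of its speed; a pose out of reach is approached as far as the arm can. A call with a gripper value outside its range is refused whole. The fingers move at their own pace and stop on an object; "grip_force" is the grip in N (left out, the last holds). Time passes only in rows, so rows that repeat a pose let the fingers close. It gives the time, the measured TCP pose, the force and the opening at its end, in the units of the state.
- sense(): the state, without advancing time (a new reading comes with each control period).
- optics.snapshot(name): name is "scene" or "top"; returns a dict with "color" (420x560x3 uint8, blue, green, red), "intrinsics" (3x3 intrinsics, pixels), "distortion" ([k1, k2, p1, p2, k3] as OpenCV has them; the pictures are not rectified), "rvec" (rotation vector, rad) and "tvec" (3), from world to camera coordinates, as OpenCV has them. Camera axes: x right, y down, z forward; pixel columns grow to the right and rows downward; lengths in mm; the calibration is good to about 2 mm. A picture is of the moment at which its call begins. There is no depth.
- hand_in(): hands the job in, once; it reports no verdict.
Trained networks look in a picture, given as the dict that the camera call returned (one of the last four; its "shot" number tells which), for a name from the list of things; names that differ only in an ending like _2 or _b are one class to them, and where a whole thing is asked for, a point or a joint stands for the part that bears it (a point fixed in the world has none). Each returns a list of dicts, best first, with "p" (0 to 1); they miss things now and then, are a little off and sometimes report something else, mostly with a low value. They report only what shows in the picture. A call takes as long as a camera call. They do not tell look-alikes from the thing itself.
- spotter.search_frame(picture, query): "xyz" ([x, y, z] in mm, in the coordinates of the camera as it stood for that picture, good to about 4 mm: the middle of the surface that is visible of it).
- spotter.masks_of(picture, query): "mask" (420x560 bool, what is visible of it).
The state is a dict: "time": time; "joint_pos": joint angles; "qd": joint speeds; "joint_efforts": joint torques, N m; "tool_pos": TCP position; "tcp_rot": TCP orientation; "ft_force": force on the tool from outside, world axes, zero at the start; "wrist_torque": the same for the moment, N m; "finger_gap": finger opening in mm.
Only numpy, scipy, OpenCV 4.12 (cv2) and the standard library are available. Lean on these libraries where they do the work, as an engineer would, in place of code of your own. Each camera call takes 0.05 s, during which the arm holds its last target.

TASK

Pack the steel sprocket and the white plastic terminal strip into the open cardboard carton, heaviest lowest. First lay the sprocket flat on the middle of the carton's floor, hub up, then lay the light terminal strip level and centred on top of the sprocket's hub, right way up. Set each down gently, do not drop them.

Things in the scene. Friction and masses are not known exactly. Their poses are not given: they have to be found in the camera images.
- carton_in (a point): Open cardboard carton, fixed to the bench, its four flaps folded down outside (outside with the flaps about 190 x 230 mm). Inside 150 mm (its x) by 190 mm (its y), 5 mm walls, rim 59 mm above the inner floor. This point is the centre of the inner floor, 5 mm above the bench; z is up.
- sprocket_mid (a point): Grey steel chain sprocket, 0.36 kg, lying flat, hub up. Toothed disc 82 mm across and 7 mm thick at the bottom; on it a round hub 48 mm across that reaches up to 25 mm (a key in the bore to 26 mm): grasp the hub, keeping the fingertips higher than 7 mm above its underside. A set screw stands out 1 to 2 mm on the hub's -y side. This point is on the hub's axis, 13 mm above the underside; z is up.
- strip_mid (a point): White plastic terminal strip, a ribbed bar 120 mm long (its y), 20 mm wide (its x), 21 mm high (lower 6 mm solid foot 20 mm wide, above it 18 mm wide), 0.05 kg; grasp it across its width at the middle. This point is its centre, 10.5 mm above the underside; z is up when it is right way up.
There are look-alikes about, which are no part of the job. What is shaped like the part that bears strip_mid but orange is not meant. Leave any purple look-alike of the part that bears sprocket_mid alone.

How it is judged (in metres and radians):
On the way:
1. the sprocket lies flat on the carton's floor, let go, while the strip is not yet in the carton (z of sprocket_mid in the frame of carton_in between 0.007 and 0.019 m and horizontal distance between sprocket_mid and carton_in below 0.03 m and angle between sprocket_mid's own z axis and vertical below 0.17 rad and contact force between sprocket and the fingers below 0.1 N and horizontal distance between strip_mid and carton_in above 0.12 m), for 0.2 s.
At the end, for the whole second after the job is handed in: The sprocket lies flat (within 10 degrees), hub up, on the carton's floor, its axis within 30 mm of the floor's centre; the terminal strip lies level (within 10 degrees), right way up, on the sprocket's hub, its centre within 20 mm of the hub's axis; both at rest (z of sprocket_mid in the frame of carton_in between 0.007 and 0.019 m and horizontal distance between sprocket_mid and carton_in below 0.03 m and angle between each of sprocket_mid, strip_mid's own z axis and vertical below 0.17 rad and horizontal distance between strip_mid and sprocket_mid below 0.02 m and z of strip_mid in the frame of carton_in between 0.03 and 0.043 m and contact force between terminal_strip and sprocket above 0.05 N and linear speed of each of sprocket, terminal_strip below 0.02 m/s); the robot touches nothing.
It fails at once if the sprocket is dropped (falls free faster than 0.7 m/s, some 25 mm) (contact force between sprocket and the fingers below 0.05 N and linear speed of sprocket above 0.7 m/s).
It fails at once if the terminal strip is dropped (falls free faster than 0.7 m/s, some 25 mm) (contact force between terminal_strip and the fingers below 0.05 N and linear speed of terminal_strip above 0.7 m/s).
It also fails if it takes over 59 s, if anything falls off the work surface, if the arm or the gripper's body presses on something with over 40 N, if the wrist force passes 120 N, or if a joint passes its speed limit or range.

## Working session

There is one attempt and no reset: what is moved stays moved. The work goes in short steps, Python scripts to look and compute and a tool call to move; the robot and the scene stay as the last step left them, time stands still between calls to the robot, and variables do not carry over. Pictures are saved under pics/ and viewed, and the job is handed in when it is done.

Besides the shell and the picture viewer there is one more tool, called after "Request:" in YAML: its name, and indented under it one key for each argument. apply_moves: Moves the arm, as the interface text tells. Its arguments: {"type":"object","properties":{"series":{"type":"array"},"grip_force":{"type":"number"}},"required":["series"]}

```bash
mkdir -p pics; ls
python3 - <<'E'
from bench import sense, optics, r
import cv2
print(sense(), r.tip_extent)
for n in("scene","top"):
    s=optics.snapshot(n); cv2.imwrite(f"pics/{n}0.png",s["color"]); print(n,s["intrinsics"],s["rvec"],s["tvec"],s["distortion"],s["shot"])
E
```

```text
pics
{'time': 0.0, 'joint_pos': array([-7.12973557e+01,  7.51448034e+00,  8.53317224e+01,  1.80588457e-04,
        8.72620155e+01, -4.89251576e+00]), 'qd': array([-0.07592649, -0.04483483, -0.07301916, -0.02424001, -0.00655103,
       -0.09843217]), 'joint_efforts': array([-1.70330532e-03, -5.69405758e+01, -5.00548339e+01, -5.14313961e-04,
        1.48545729e-02,  1.05794149e-05]), 'tool_pos': array([ 240.01289824, -549.30402435,  241.22755319]), 'tcp_rot': array([-1.79892191e+02, -9.40928497e-03,  2.35951424e+01]), 'ft_force': array([-0.1352946 ,  0.18351831,  0.64707513]), 'wrist_torque': array([ 0.04275212,  0.01509037, -0.0177009 ]), 'finger_gap': 85.35932679639788} 11.0
scene [[521.45427312   0.         272.62194572]
 [  0.         521.45427312 204.58804577]
 [  0.           0.           1.        ]] [ 2.3227179  -0.57594836  0.25513439] [-420.76699793  172.27138163 1534.81680545] [-0.11891965  0.          0.          0.          0.        ] 1
top [[380.1700875    0.         289.69129328]
 [  0.         380.1700875  200.08979095]
 [  0.           0.           1.        ]] [ 2.19959078 -2.14085761  0.10055081] [-24.42637772 491.59835606 954.37269686] [0.01465425 0.         0.         0.         0.        ] 2
```

View pics/scene0.png

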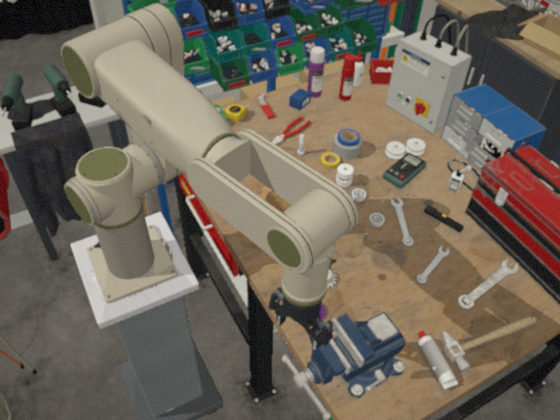

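View pics/top0.png

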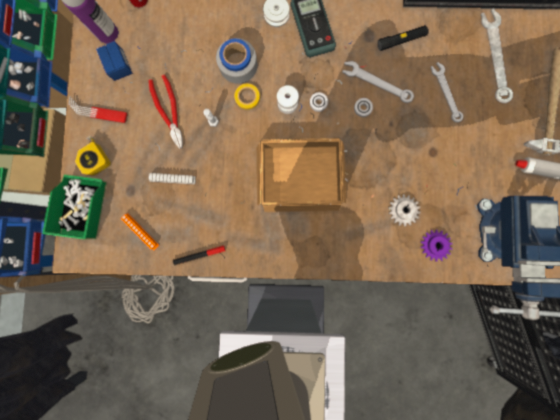

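The top view shows the carton at about (301,172), a grey sprocket at (404,209) with a purple look-alike at (436,244), and a white strip at (172,178) with an orange one at (140,231). The grey and white ones fit the description. Next I'll check enlarged crops and run the networks.

```bash
cat > h.py <<'E'
import numpy as np, cv2
from bench import sense, optics, spotter, r
def proj(s,P):
    return cv2.projectPoints(np.asarray(P,float).reshape(-1,1,3),s["rvec"],s["tvec"],s["intrinsics"],np.array(s["distortion"]))[0].reshape(-1,2)
def ray(s,px,z):
    u=cv2.undistortPoints(np.asarray(px,float).reshape(-1,1,2),s["intrinsics"],np.array(s["distortion"])).reshape(-1,2)
    R=cv2.Rodrigues(s["rvec"])[0]; t=np.asarray(s["tvec"]).reshape(3); C=-R.T@t
    d=np.c_[u,np.ones(len(u))]@R
    return C+d*((z-C[2])/d[:,2])[:,None]
def toworld(s,x):
    R=cv2.Rodrigues(s["rvec"])[0]; return R.T@(np.asarray(x)-np.asarray(s["tvec"]).reshape(3))
E
python3 - <<'E'
from h import *
np.set_printoptions(precision=1,suppress=True)
s=optics.snapshot("top"); im=s["color"]
print("tcp px",proj(s,[240,-549,241]), "cam", toworld(s,[0,0,0]))
for q in("sprocket_mid","strip_mid"):
    for d in spotter.search_frame(s,q): print(q,d["p"],toworld(s,d["xyz"]),proj(s,toworld(s,d["xyz"])))
    for i,d in enumerate(spotter.masks_of(s,q)):
        m=d["mask"]; c=cv2.moments(m.astype(np.uint8),True); print(d["p"],m.sum(),c["m10"]/c["m00"],c["m01"]/c["m00"],cv2.minAreaRect(np.argwhere(m)[:,::-1].astype(np.float32)))
a=cv2.resize(im[120:260,100:240],(400,400),interpolation=cv2.INTER_CUBIC)
b=cv2.resize(im[120:260,340:480],(400,400),interpolation=cv2.INTER_CUBIC)
cv2.imwrite("pics/crop1.png",np.hstack([a,b]))
cv2.imwrite("pics/carton.png",cv2.resize(im[110:230,220:380],(800,600),interpolation=cv2.INTER_CUBIC))
E
```

```text
tcp px [[566.6 327.7]] cam [398.2 -15.9 997.1]
sprocket_mid 0.97 [ 389.  -389.     7.3] [[435.1 244.4]]
sprocket_mid 0.57 [ 476.  -308.4    5.7] [[403.5 209.9]]
0.87 698 403.7994269340974 210.17191977077363 ((403.75006103515625, 210.25003051757812), (29.698484420776367, 27.577163696289062), 45.0)
0.84 714 436.0280112044818 245.6638655462185 ((436.1621398925781, 245.97296142578125), (29.591815948486328, 30.249412536621094), 80.53767395019531)
strip_mid 0.91 [541.6 297.8  19.1] [[171.3 178.1]]
strip_mid 0.59 [402.4 371.4  17.8] [[139.6 231.1]]
0.9 413 139.56900726392251 231.48426150121065 ((139.75001525878906, 231.75003051757812), (45.96194076538086, 8.485280990600586), 45.0)
0.89 278 172.4892086330935 178.57194244604315 ((171.9785919189453, 178.34242248535156), (44.16382598876953, 6.799233436584473), 3.5763344764709473)
```

View pics/crop1.png

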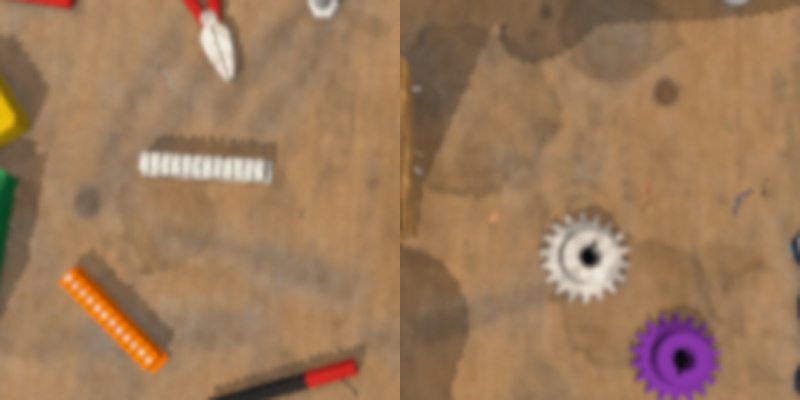

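View pics/carton.png

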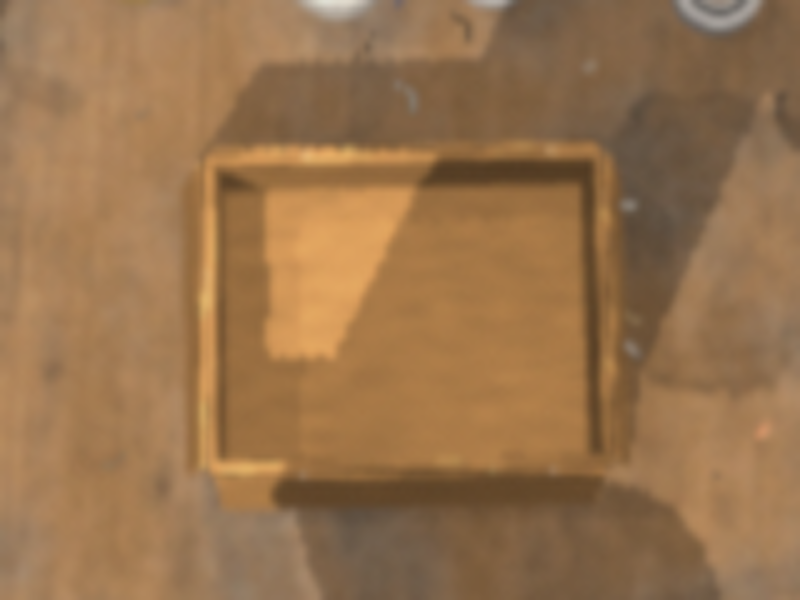

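Run:
```python
from h import *
np.set_printoptions(precision=1,suppress=True)
s=optics.snapshot("top"); im=s["color"]
a=cv2.resize(im[192:228,386:422],(576,576),interpolation=cv2.INTER_CUBIC)
cv2.imwrite("pics/spr.png",a)
c=np.array([[203,150],[612,150],[612,472],[203,472]])/5+[220-.4,110-.4]
w=ray(s,c,64); print(w,w.mean(0))
s2=optics.snapshot("scene"); print("scenecam",toworld(s2,[0,0,0]),proj(s2,[[476,-308,13],[541,298,10]]))
# strip ends & sides
m=[d for d in spotter.masks_of(s,"strip_mid")]
for d in m:
    mm=cv2.moments(d["mask"].astype(np.uint8),True); x=mm["m10"]/mm["m00"]
    if x>160:
        print(ray(s,[[x,mm["m01"]/mm["m00"]]],18)); ys,xs=np.where(d["mask"]); print(xs.min(),xs.max(),ys.min(),ys.max())
        print(np.degrees(.5*np.arctan2(2*mm["mu11"],mm["mu20"]-mm["mu02"])))
b=cv2.resize(im[166:192,140:205],(800,320),interpolation=cv2.INTER_CUBIC); cv2.imwrite("pics/strip.png",b)
```

```text
[[ 638.3   66.6   64. ]
 [ 643.7 -138.    64. ]
 [ 482.  -140.3   64. ]
 [ 476.6   61.1   64. ]] [560.1 -37.7  64. ]
scenecam [  -92.2 -1014.1  1235.1] [[322.6 275. ]
 [249.2 148.1]]
[[540.3 293.5  18. ]]
150 195 175 183
2.800427118744831
```

View pics/spr.png

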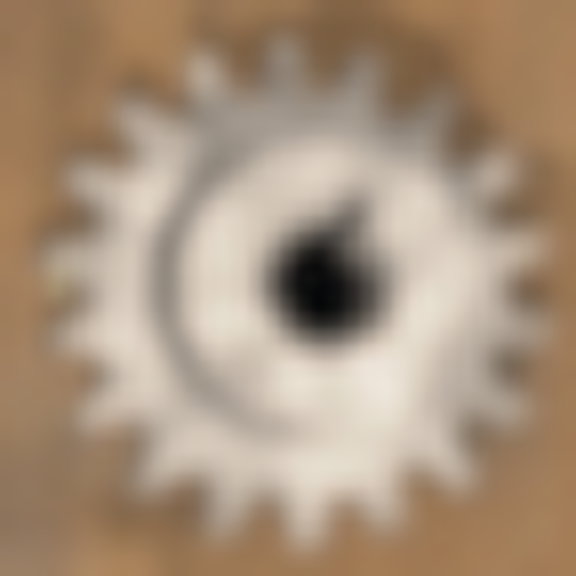

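View pics/strip.png

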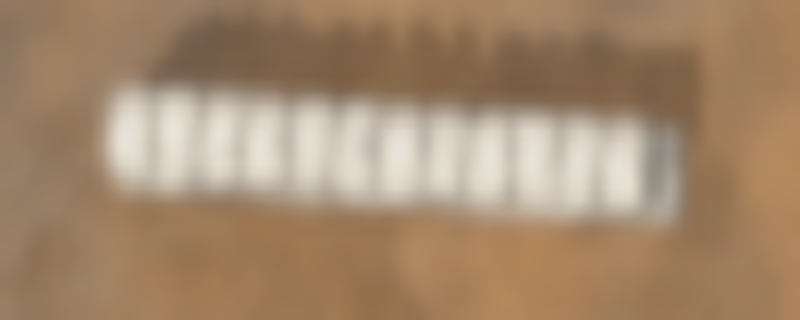

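Run:
```python
from h import *
np.set_printoptions(precision=1,suppress=True)
s=optics.snapshot("top"); im=s["color"]
f=lambda x,y:[386+x/16-.47,192+y/16-.47]
print("bore",ray(s,[f(325,283)],25),"disc",ray(s,[f(297,295)],6))
m=max(spotter.masks_of(s,"sprocket_mid"),key=lambda d:-abs(np.argwhere(d["mask"])[:,1].mean()-404))["mask"]
(c,rad)=cv2.minEnclosingCircle(np.argwhere(m)[:,::-1].astype(np.float32)); print(c,rad,ray(s,[c],7))
# strip side: ends from crop scale 800/65
k=800/65
g=lambda x,y:[140+x/k-.46,166+y/k-.46]
print("strip top corners",ray(s,[g(110,88),g(680,120),g(680,222),g(110,190)],18))
s2=optics.snapshot("scene");im2=s2["color"]
b=cv2.resize(np.hstack([im2[255:295,300:345]]),(675,600),interpolation=cv2.INTER_CUBIC); cv2.imwrite("pics/sc_spr.png",b)
```

```text
bore [[ 476.5 -308.7   25. ]] disc [[ 476.  -309.9    6. ]]
(403.55767822265625, 210.474365234375) 15.552651405334473 [[ 474.5 -308.2    7. ]]
strip top corners [[554.3 358.2  18. ]
 [550.8 237.6  18. ]
 [529.1 236.5  18. ]
 [532.6 356.9  18. ]]
```

View pics/sc_spr.png

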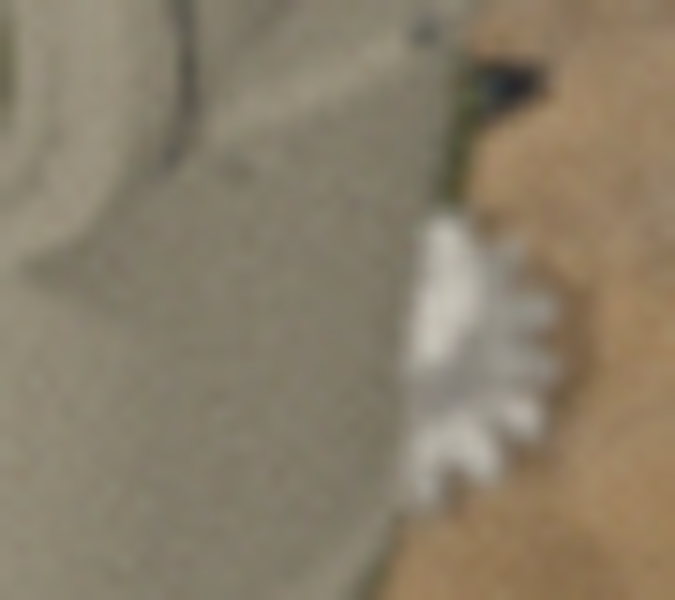

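Crop confirmed: grey steel sprocket, hub up, at top px (405.8,209.3) → axis (476,-309). White strip at (172,178) → centre (541.5,297). Carton floor centre is about (560,-37.5).

Request:
apply_moves:
  series:
    - [1,[0.05,0.05,0],-0.05]
    - [1,[0.09,0.09,0],-0.11]
    - [1,[0.13,0.13,0],-0.11]
    - [1,[0.17,0.17,0],-0.11]
    - [1,[0.21,0.21,-0.02],-0.11]

```text
time: 1.27
tool_pos: [452.3, -339.3, 224.4]
tcp_rot: [179.8, -0.1, 17.3]
ft_force: [0.7, -0.9, 0.4]
finger_gap: 85.3
```

Request:
apply_moves:
  series:
    - [1,[0.03,0.035,-0.03],0]
    - [1,[0.03,0.035,-0.08],0]
    - [1,[0.03,0.035,-0.1],0]
    - [1,[0.03,0.035,-0.1],0]

```text
time: 1.78
tool_pos: [481.0, -304.0, 123.0]
tcp_rot: [179.9, -0.0, 17.2]
ft_force: [-0.4, -0.2, -0.2]
finger_gap: 85.2
```

Request:
apply_moves:
  series:
    - [1,[-0.005,-0.005,-0.03],0]
    - [1,[-0.005,-0.005,-0.06],0]
    - [1,[-0.005,-0.005,-0.07],0]
    - [1,[-0.005,-0.005,-0.07],0]

```text
time: 2.28
tool_pos: [476.3, -309.8, 54.1]
tcp_rot: [179.9, -0.0, 17.2]
ft_force: [-0.7, 0.4, 0.4]
finger_gap: 85.3
```

Run:
```python
from h import *
print(sense()["tool_pos"])
for n in("scene","top"):
    s=optics.snapshot(n);p=proj(s,[476,-309,25])[0];print(n,p)
    x,y=int(p[0]),int(p[1]);a=s["color"][max(0,y-35):y+35,x-47:x+47]
    cv2.imwrite(f"pics/pre_{n}.png",cv2.resize(a,(752,560),interpolation=cv2.INTER_CUBIC))
```

```text
[ 476.33185049 -309.75885477   54.1200623 ]
scene [323.20473008 272.7925655 ]
top [405.94661465 209.41830186]
```

View pics/pre_scene.png

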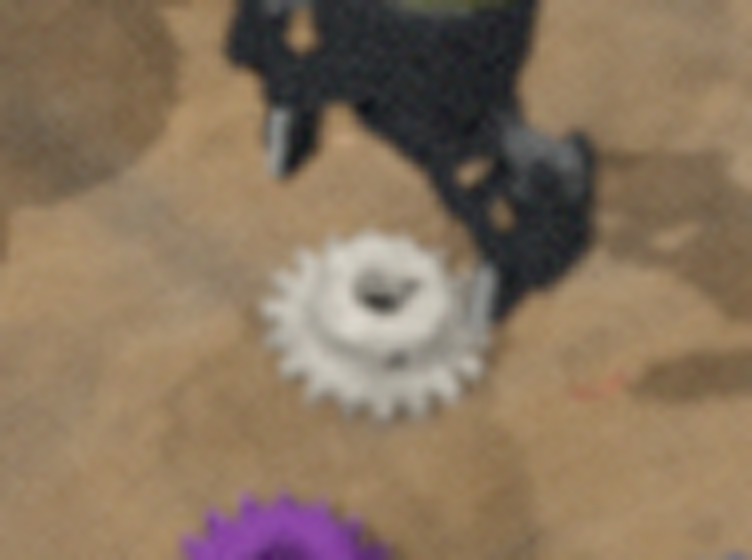

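View pics/pre_top.png

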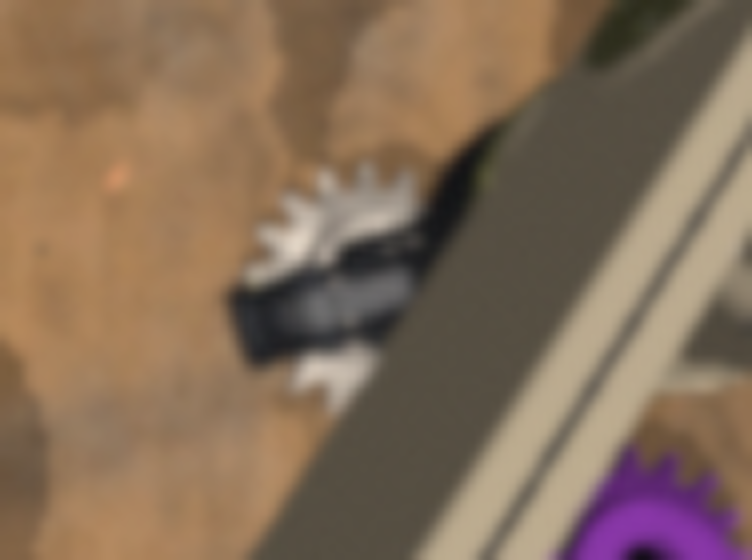

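Run:
```python
from h import *
s=optics.snapshot("scene");p=proj(s,[476,-309,25])[0]
for sg in(1,-1):
  for z in (40,44,48,52,56,60):
    a=np.radians(107.2); P=[476.3+sg*43*np.cos(a),-309.8+sg*43*np.sin(a),z]
    q=proj(s,P)[0]; print(sg,z,(q-[int(p[0])-47,int(p[1])-35])*8)
```

```text
1 40 [293.0993563  194.46886708]
1 44 [293.92636265 187.67620393]
1 48 [294.75641898 180.8564742 ]
1 52 [295.58954056 174.00952941]
1 56 [296.42574271 167.13522006]
1 60 [297.26504088 160.23339568]
-1 40 [475.79497991 332.36495612]
-1 44 [477.01764228 325.68040585]
-1 48 [478.24494759 318.96829566]
-1 52 [479.47691991 312.22846817]
-1 56 [480.71358348 305.46076491]
-1 60 [481.95496267 298.6650263 ]
```

Request:
apply_moves:
  series:
    - [0.58,[0,0,0],0]
    - [0.58,[0,0,0],0]
    - [0.58,[0,0,0],0]
    - [0.58,[0,0,0],0]
  grip_force: 60

```text
time: 2.92
tool_pos: [477.2, -309.9, 55.1]
tcp_rot: [179.8, -0.1, 17.2]
ft_force: [-0.5, -0.3, 0.7]
finger_gap: 49.1
```

Run:
```python
from h import *
s=optics.snapshot("scene");st=sense();print(st["finger_gap"],st["tool_pos"])
o=np.array([290,235]);a=s["color"][235:285,290:357]
im=cv2.resize(a,None,fx=12,fy=12,interpolation=cv2.INTER_CUBIC)[:,:800]
T=st["tool_pos"]
for sg in(1,-1):
  for z,c in ((T[2]-11,(0,0,255)),(T[2],(0,255,0))):
    al=np.radians(107.2); 
    for w in(-11,11):
      P=[T[0]+sg*st["finger_gap"]/2*np.cos(al)-w*np.sin(al),T[1]+sg*st["finger_gap"]/2*np.sin(al)+w*np.cos(al),z]
      q=(proj(s,P)[0]-o+.5)*12; cv2.circle(im,tuple(int(v) for v in q),3,c,-1)
cv2.imwrite("pics/tip.png",im)
```

```text
49.317345049138304 [ 477.11222852 -309.90829669   54.99045312]
```

View pics/tip.png

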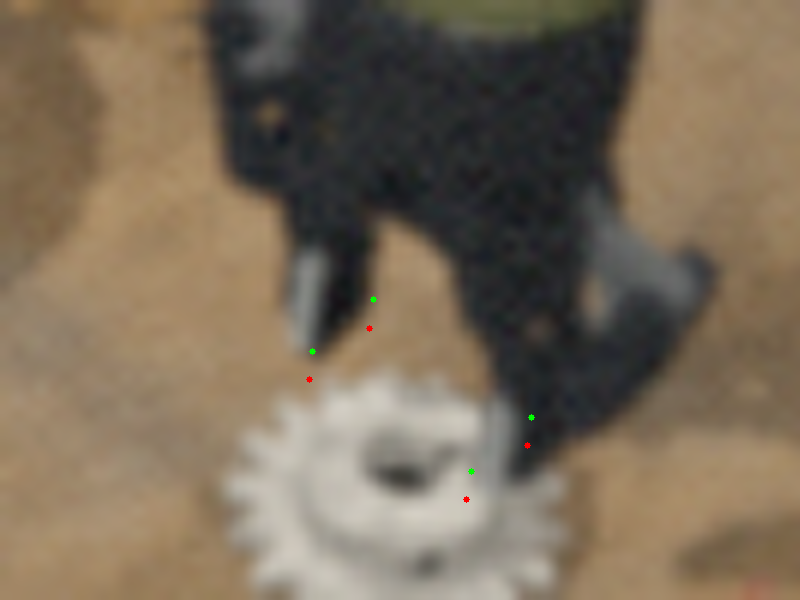

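Request:
apply_moves:
  series:
    - [1,[-0.001,0.001,0],0]
    - [1,[-0.001,0.001,0],0]
    - [1,[-0.001,0.001,-0.005],0]
    - [1,[-0.001,0.001,-0.018],0]
    - [1,[-0.001,0.001,-0.036],0]

```text
time: 3.6
tool_pos: [476.1, -308.9, 18.0]
tcp_rot: [179.8, -0.1, 17.2]
ft_force: [0.3, -0.3, 0.4]
finger_gap: 85.4
```

Request:
apply_moves:
  series:
    - [1,[0,0,0],0]
    - [0.45,[0,0,0],0]
    - [0.45,[0,0,0],0]
    - [0.45,[0,0,0],0]
    - [0.45,[0,0,0],0]

```text
time: 4.22
tool_pos: [476.8, -309.3, 19.1]
tcp_rot: [179.7, -0.2, 17.2]
ft_force: [-0.6, 1.6, 6.2]
finger_gap: 46.2
```

Request:
apply_moves:
  series:
    - [0.45,[0,0,0],0]
    - [0.45,[0,0,0],0]

```text
time: 4.47
tool_pos: [476.8, -309.3, 19.2]
tcp_rot: [179.7, -0.2, 17.2]
ft_force: [-0.7, 0.4, 0.9]
finger_gap: 46.0
```

Run:
```python
from h import *
s=optics.snapshot("scene");st=sense();print(st["finger_gap"],st["tool_pos"],st["ft_force"])
a=s["color"][250:300,290:357]
cv2.imwrite("pics/grip1.png",cv2.resize(a,None,fx=11,fy=11,interpolation=cv2.INTER_CUBIC))
```

```text
46.519656477389006 [ 476.7518862  -309.33214964   19.12105685] [-0.33932352  0.09412336  2.34621585]
```

View pics/grip1.png

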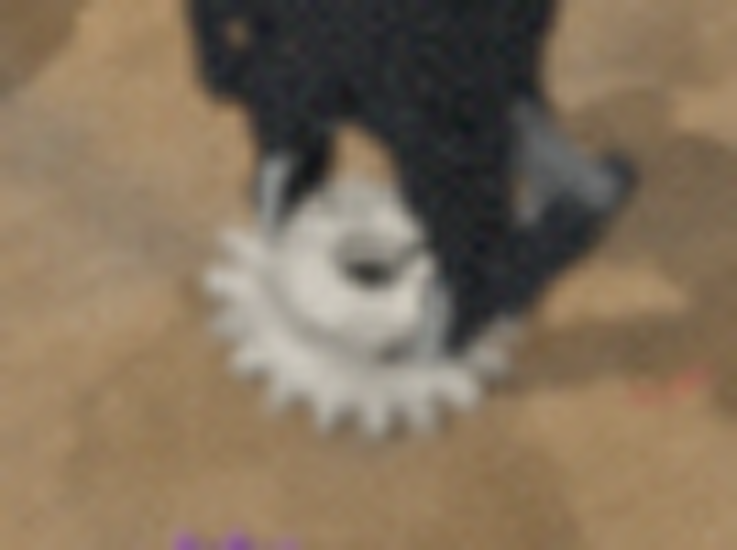

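Request:
apply_moves:
  series:
    - [0.3,[0,0,0],0]
    - [0.3,[0,0,0.01],0]
    - [0.3,[0,0,0.035],0]
    - [0.3,[0,0,0.07],0]
    - [0.3,[0,0,0.1],0]
  grip_force: 80

```text
time: 5.15
tool_pos: [476.6, -309.3, 120.3]
tcp_rot: [179.7, -0.2, 17.2]
ft_force: [-0.0, -0.4, -3.6]
finger_gap: 45.5
```

Request:
apply_moves:
  series:
    - [0.3,[0.007,0.02,0.01],0]
    - [0.3,[0.022,0.07,0.01],0]
    - [0.3,[0.038,0.12,0.01],0]
    - [0.3,[0.053,0.17,0.01],0]
    - [0.3,[0.064,0.21,0.01],0]

```text
time: 5.78
tool_pos: [540.1, -95.9, 129.3]
tcp_rot: [179.8, -0.1, 17.3]
ft_force: [0.4, -0.1, -4.6]
finger_gap: 45.5
```

Request:
apply_moves:
  series:
    - [0.3,[0.01,0.03,0],0]
    - [0.3,[0.02,0.055,0],0]
    - [0.3,[0.02,0.06,0],0]
    - [0.3,[0.02,0.06,0],0]

```text
time: 6.28
tool_pos: [559.4, -35.2, 128.5]
tcp_rot: [179.8, -0.0, 17.4]
ft_force: [-0.9, -0.1, -4.7]
finger_gap: 45.4
```

Run:
```python
from h import *
for n in("scene","top"):
    s=optics.snapshot(n);p=proj(s,[560,-37,60])[0]
    im=s["color"].copy()
    x0,y0=int(p[0])-66,int(p[1])-50
    im=cv2.resize(im[y0:y0+100,x0:x0+133],None,fx=6,fy=6,interpolation=cv2.INTER_CUBIC)
    C=np.array([560,-37.5,0]);
    for hx,hy,z,c in((80,100,64,(0,0,255)),(75,95,64,(0,255,0)),(75,95,5,(255,0,0))):
        q=(proj(s,C+np.array([[-hx,-hy,z],[hx,-hy,z],[hx,hy,z],[-hx,hy,z]]))-[x0,y0]+.5)*6
        cv2.polylines(im,[q.astype(int).reshape(-1,1,2)],True,c,1)
    cv2.imwrite(f"pics/over_{n}.png",im)
```

```text
(no output)
```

View pics/over_scene.png

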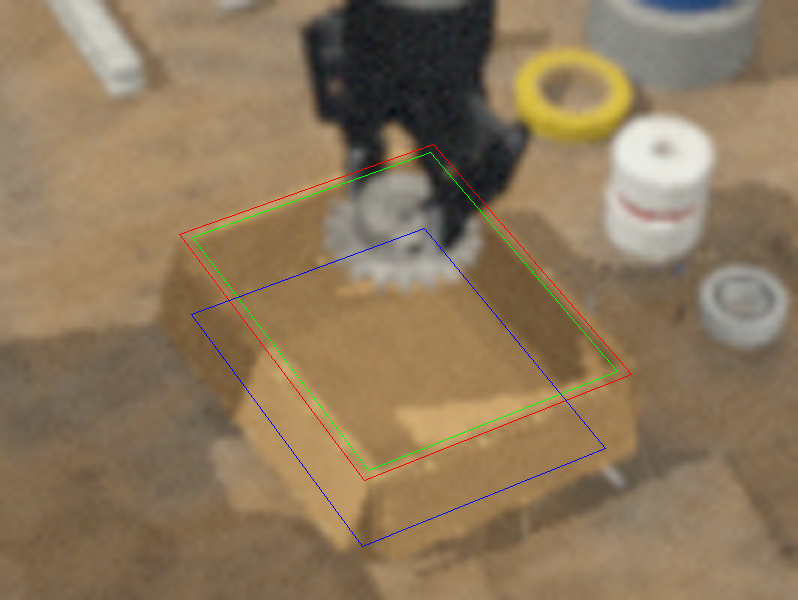

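View pics/over_top.png

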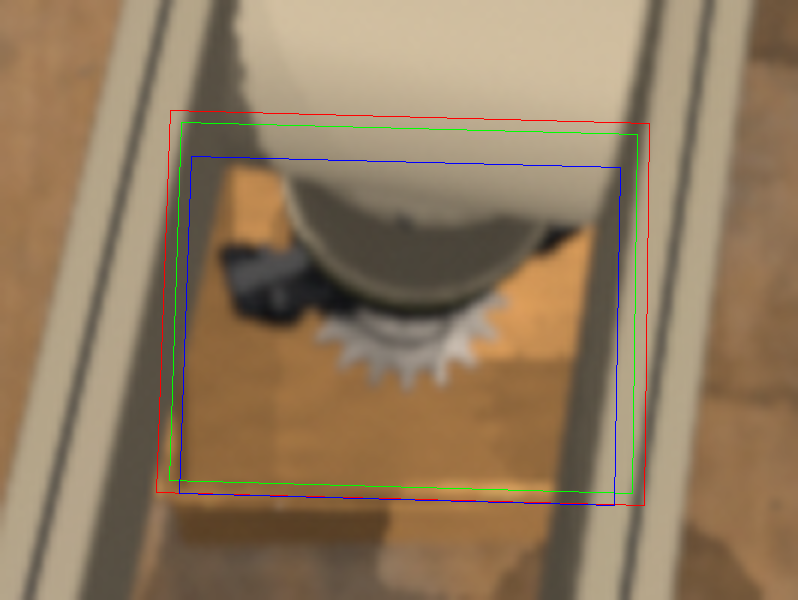

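Request:
apply_moves:
  series:
    - [0.3,[0,-0.002,-0.025],0]
    - [0.3,[0,-0.002,-0.06],0]
    - [0.3,[0,-0.002,-0.085],0]
    - [0.3,[0,-0.002,-0.095],0]
    - [0.3,[0,-0.002,-0.098],0]

```text
time: 7.0
tool_pos: [559.4, -38.8, 30.7]
tcp_rot: [179.8, -0.0, 17.2]
ft_force: [-0.2, -1.1, -3.5]
finger_gap: 45.9
```

Request:
apply_moves:
  series:
    - [0.3,[0,0,-0.001],0]
    - [0.3,[0,0,-0.003],0]
    - [0.3,[0,0,-0.004],0]

```text
time: 7.38
tool_pos: [559.9, -38.9, 27.4]
tcp_rot: [179.8, -0.1, 17.2]
ft_force: [0.3, 0.1, -4.1]
finger_gap: 46.1
```

Request:
apply_moves:
  series:
    - [0.3,[0,0,-0.001],0]
    - [0.3,[0,0,-0.002],0]
    - [0.3,[0,0,-0.003],0]
    - [0.3,[0,0,-0.003],0]

```text
time: 7.88
tool_pos: [559.9, -38.8, 24.3]
tcp_rot: [179.8, -0.1, 17.2]
ft_force: [0.7, 0.5, -3.4]
finger_gap: 45.5
```

Request:
apply_moves:
  series:
    - [0.3,[0,0,-0.001],0]
    - [0.3,[0,0,-0.0015],0]
    - [0.3,[0,0,-0.0015],0]

```text
time: 8.25
tool_pos: [559.9, -38.9, 24.2]
tcp_rot: [179.8, -0.1, 17.3]
ft_force: [-8.4, 1.0, 11.4]
finger_gap: 45.9
```

Contact with the floor is felt, so I'm releasing.

Request:
apply_moves:
  series:
    - [0.6,[0,0,0],0]
    - [0.75,[0,0,0],0]
    - [1,[0,0,0],0]
    - [1,[0,0,0],0]
    - [1,[0,0,0],0]

```text
time: 8.88
tool_pos: [559.9, -38.9, 24.1]
tcp_rot: [179.8, -0.1, 17.2]
ft_force: [-0.0, -0.6, -0.2]
finger_gap: 85.3
```

Request:
apply_moves:
  series:
    - [1,[0,0,0.005],0]
    - [1,[0,0,0.04],0]
    - [1,[0,0,0.09],0]
    - [1,[0,0,0.14],0]
    - [1,[0,0,0.18],0]

```text
time: 9.5
tool_pos: [560.4, -38.9, 207.1]
tcp_rot: [179.7, -0.2, 17.2]
ft_force: [1.3, -0.1, 0.2]
finger_gap: 85.3
```

Request:
apply_moves:
  series:
    - [1,[-0.003,0.05,0],0.18]
    - [1,[-0.006,0.1,0],0.36]
    - [1,[-0.01,0.16,0],0.54]
    - [1,[-0.014,0.22,0],0.72]
    - [1,[-0.018,0.28,0],0.9]

```text
time: 10.12
tool_pos: [542.1, 242.9, 207.7]
tcp_rot: [179.7, -0.2, 69.1]
ft_force: [0.8, 0.5, 0.3]
finger_gap: 85.6
```

Run:
```python
from h import *
np.set_printoptions(precision=1,suppress=True)
st=sense();print(st["tool_pos"],st["tcp_rot"],st["time"])
s=optics.snapshot("top");im=s["color"]
for d in spotter.search_frame(s,"sprocket_mid")+spotter.search_frame(s,"strip_mid"): print(d["p"],toworld(s,d["xyz"]))
cv2.imwrite("pics/a_top.png",cv2.resize(im[110:230,130:290+90],(800,384)))
cv2.imwrite("pics/a_car.png",cv2.resize(im[130:210,250:356],(795,600),interpolation=cv2.INTER_CUBIC))
s=optics.snapshot("scene");im=s["color"]
for d in spotter.search_frame(s,"strip_mid"): print(d["p"],toworld(s,d["xyz"]))
cv2.imwrite("pics/a_sc.png",cv2.resize(im[100:250,210:410],(800,600),interpolation=cv2.INTER_CUBIC))
```

```text
[542.1 242.9 207.7] [179.7  -0.2  69.1] 10.125
0.84 [557.3 -40.3   8.4]
0.83 [ 389.6 -388.6    8.6]
0.74 [538.5 282.8  15.9]
0.76 [537.4 292.8  20.9]
0.64 [398.  368.6  19.9]
```

View pics/a_car.png

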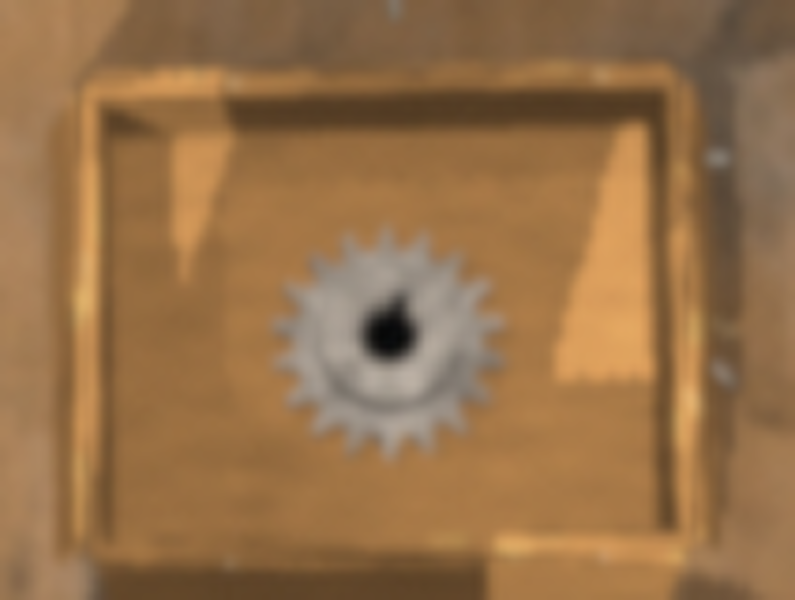

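View pics/a_sc.png

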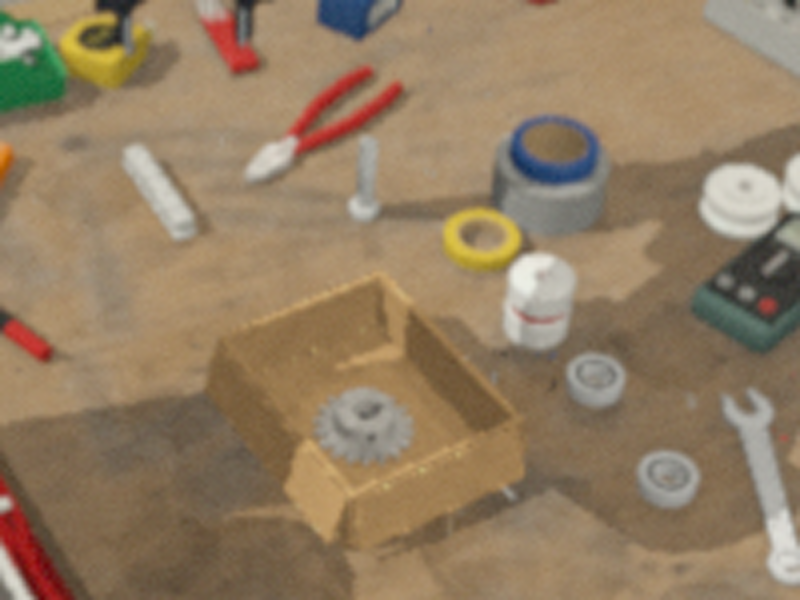

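Request:
apply_moves:
  series:
    - [1,[0,0.03,-0.03],0.18]
    - [1,[-0.001,0.054,-0.08],0.335]
    - [1,[-0.001,0.054,-0.12],0.335]
    - [1,[-0.001,0.054,-0.14],0.335]
    - [1,[-0.001,0.054,-0.14],0.335]

```text
time: 11.0
tool_pos: [540.7, 293.4, 65.9]
tcp_rot: [179.9, -0.1, 87.9]
ft_force: [-0.2, 0.1, 0.4]
finger_gap: 85.3
```

Run:
```python
from h import *
np.set_printoptions(precision=1,suppress=True)
st=sense();print(st["tool_pos"],st["tcp_rot"],st["time"])
for n in("scene","top"):
    s=optics.snapshot(n);p=proj(s,[541.5,297,20])[0]
    x0,y0=int(p[0])-33,int(p[1])-25
    im=cv2.resize(s["color"][y0:y0+50,x0:x0+66],None,fx=12,fy=12,interpolation=cv2.INTER_CUBIC)
    q=(proj(s,[[541.5,297,20],[543.2,357,20],[539.8,237,20]])-[x0,y0]+.5)*12
    for v in q: cv2.circle(im,tuple(int(t) for t in v),3,(0,0,255),-1)
    cv2.imwrite(f"pics/b_{n}.png",im)
```

```text
[540.7 293.4  65.9] [179.9  -0.1  87.9] 11.0
```

View pics/b_scene.png

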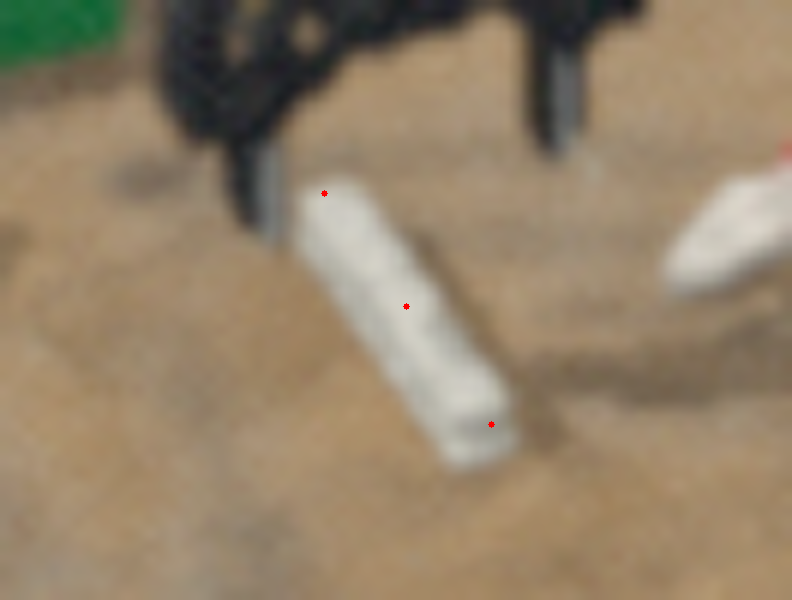

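View pics/b_top.png

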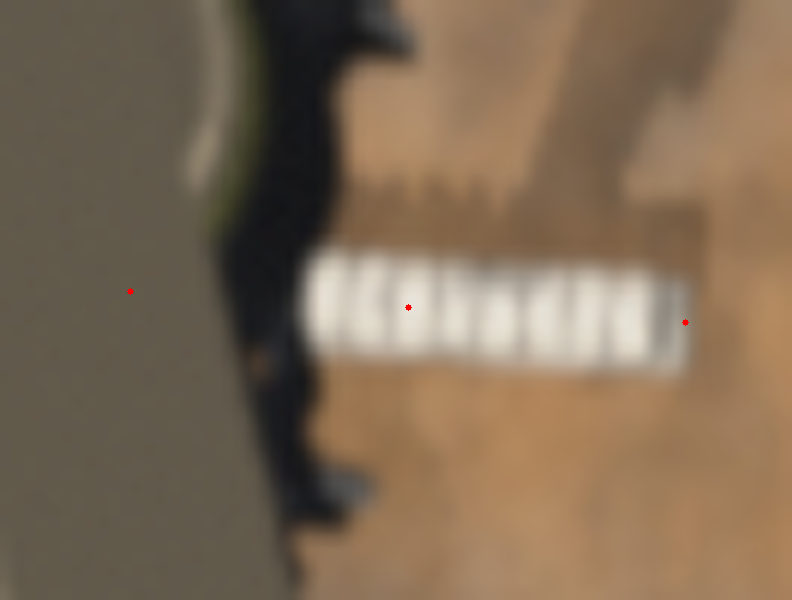

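Request:
apply_moves:
  series:
    - [1,[0.001,0.0035,-0.02],0.007]
    - [1,[0.001,0.0035,-0.04],0.007]
    - [1,[0.001,0.0035,-0.047],0.007]
    - [1,[0.001,0.0035,-0.048],0.007]
    - [0.5,[0.001,0.0035,-0.048],0.007]
  grip_force: 30

```text
time: 11.72
tool_pos: [543.9, 298.4, 21.3]
tcp_rot: [179.6, -0.2, 88.3]
ft_force: [-0.3, 0.4, 0.1]
finger_gap: 70.3
```

Request:
apply_moves:
  series:
    - [0.1,[0,0,0],0]
    - [0.1,[0,0,0],0]
    - [0.1,[0,0,0],0]
    - [0.1,[0,0,0],0]
    - [0.1,[0,0,0],0]

```text
time: 12.35
tool_pos: [544.3, 298.5, 21.8]
tcp_rot: [179.5, -0.2, 88.3]
ft_force: [0.6, 0.1, 5.4]
finger_gap: 17.1
```

Request:
apply_moves:
  series:
    - [0.1,[0,0,0.003],0]
    - [0.1,[0,0,0.01],0]
    - [0.1,[0,0,0.015],0]
    - [0.1,[0,0,0.015],0]

```text
time: 12.85
tool_pos: [544.8, 298.8, 37.6]
tcp_rot: [179.5, -0.3, 88.3]
ft_force: [0.4, -0.0, 0.0]
finger_gap: 17.1
```

Run:
```python
from h import *
np.set_printoptions(precision=1,suppress=True)
st=sense();print(st["tool_pos"],st["tcp_rot"],st["time"],st["finger_gap"])
s=optics.snapshot("scene");p=proj(s,[541.5,297,30])[0]
x0,y0=int(p[0])-33,int(p[1])-25
cv2.imwrite("pics/c.png",cv2.resize(s["color"][y0:y0+50,x0:x0+66],None,fx=12,fy=12,interpolation=cv2.INTER_CUBIC))
```

```text
[544.8 298.8  37.6] [179.5  -0.3  88.3] 12.85 17.120470781845505
```

View pics/c.png

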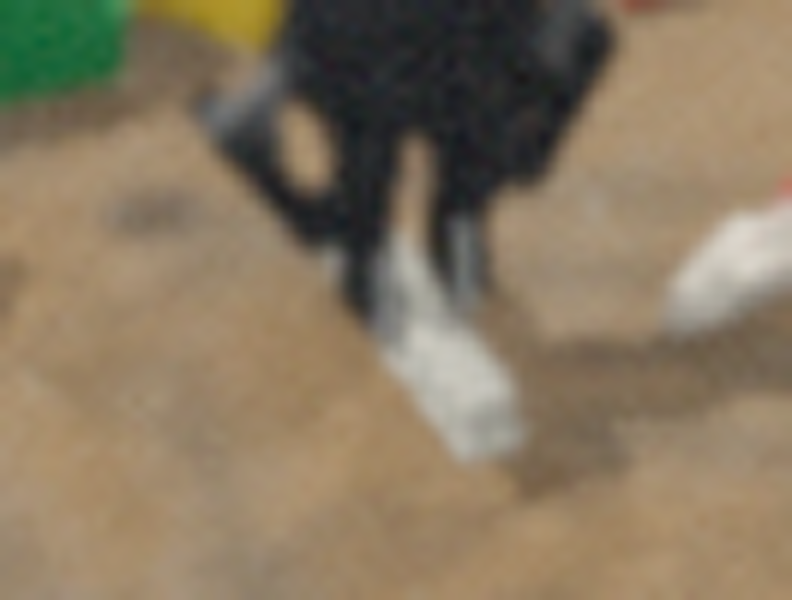

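Request:
apply_moves:
  series:
    - [0.1,[0,0,0.03],0]
    - [0.1,[0,0,0.07],0]
    - [0.1,[0.002,-0.03,0.1],0]
    - [0.1,[0.004,-0.08,0.11],0]
    - [0.1,[0.006,-0.13,0.11],0]

```text
time: 13.52
tool_pos: [551.3, 167.8, 148.7]
tcp_rot: [179.3, -0.3, 88.4]
ft_force: [-0.1, -0.3, -1.2]
finger_gap: 17.1
```

Request:
apply_moves:
  series:
    - [0.1,[0.003,-0.05,0],0]
    - [0.1,[0.005,-0.1,0],0]
    - [0.1,[0.007,-0.14,0],0]
    - [0.1,[0.009,-0.18,0],0]
    - [0.1,[0.009,-0.2,0],0]

```text
time: 14.15
tool_pos: [560.1, -34.1, 148.5]
tcp_rot: [179.4, -0.3, 88.3]
ft_force: [0.8, -0.2, -0.8]
finger_gap: 16.7
```

Request:
apply_moves:
  series:
    - [0.1,[0,0,0],0]
    - [0.1,[0,0,0],0]

```text
time: 14.4
tool_pos: [559.9, -33.2, 148.3]
tcp_rot: [179.4, -0.3, 88.3]
ft_force: [0.5, -0.2, -0.4]
finger_gap: 17.2
```

Request:
apply_moves:
  series:
    - [0.1,[0,-0.005,-0.02],0]
    - [0.1,[0,-0.005,-0.04],0]
    - [0.1,[0,-0.005,-0.05],0]
    - [0.1,[0,-0.005,-0.05],0]

```text
time: 14.9
tool_pos: [558.7, -37.7, 96.4]
tcp_rot: [179.6, -0.3, 88.3]
ft_force: [-1.0, 0.9, -0.9]
finger_gap: 17.2
```

Run:
```python
from h import *
np.set_printoptions(precision=1,suppress=True)
st=sense();T=st["tool_pos"];print(T,st["tcp_rot"],st["time"],st["finger_gap"])
for n in("scene","top"):
    s=optics.snapshot(n);p=proj(s,[560,-38,60])[0]
    x0,y0=int(p[0])-50,int(p[1])-37
    im=cv2.resize(s["color"][y0:y0+75,x0:x0+100],None,fx=8,fy=8,interpolation=cv2.INTER_CUBIC)
    z=T[2]-1
    q=(proj(s,[[560,-38,z],[560+1.7,-39+60,z],[560-1.7,-39-60,z],[560,-39,30]])-[x0,y0]+.5)*8
    for v in q: cv2.circle(im,tuple(int(t) for t in v),3,(0,0,255),-1)
    cv2.imwrite(f"pics/d_{n}.png",im)
```

```text
[558.7 -37.7  96.4] [179.6  -0.3  88.3] 14.9 17.17587530664357
```

View pics/d_scene.png

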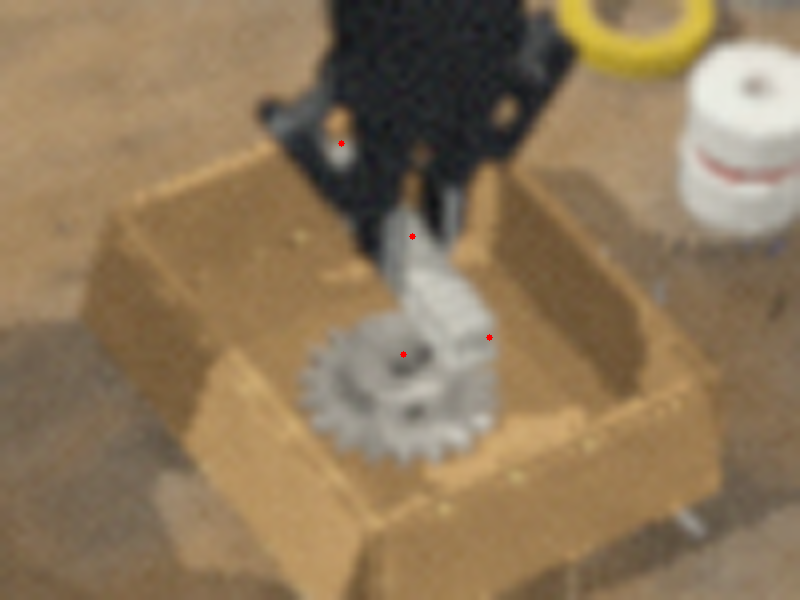

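View pics/d_top.png

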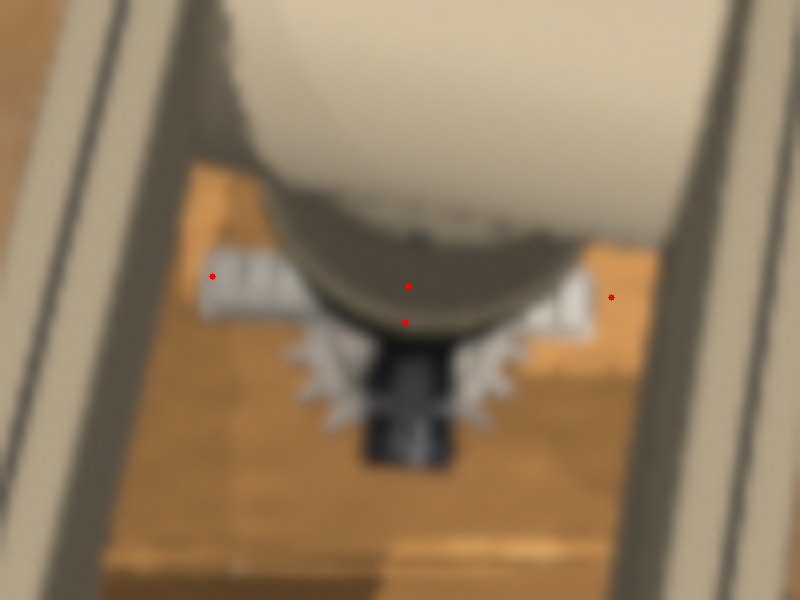

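Request:
apply_moves:
  series:
    - [0.1,[0.001,-0.004,-0.01],0]
    - [0.1,[0.001,-0.004,-0.025],0]
    - [0.1,[0.001,-0.004,-0.034],0]
    - [0.1,[0.001,-0.004,-0.037],0]
    - [0.1,[0.001,-0.004,-0.037],0]

```text
time: 15.62
tool_pos: [560.9, -42.0, 61.1]
tcp_rot: [179.4, -0.3, 88.3]
ft_force: [0.2, -0.7, -0.4]
finger_gap: 16.9
```

Request:
apply_moves:
  series:
    - [0.1,[0,0,-0.001],0]
    - [0.1,[0,0,-0.002],0]
    - [0.1,[0,0,-0.003],0]
    - [0.1,[0,0,-0.003],0]

```text
time: 16.12
tool_pos: [560.9, -42.0, 58.1]
tcp_rot: [179.4, -0.3, 88.3]
ft_force: [0.6, -0.4, -0.1]
finger_gap: 17.1
```

Request:
apply_moves:
  series:
    - [0.1,[0,0,-0.001],0]
    - [0.1,[0,0,-0.002],0]
    - [0.1,[0,0,-0.003],0]
    - [0.1,[0,0,-0.003],0]

```text
time: 16.62
tool_pos: [560.8, -42.0, 54.9]
tcp_rot: [179.4, -0.3, 88.3]
ft_force: [-0.4, 0.2, -1.1]
finger_gap: 17.4
```

Request:
apply_moves:
  series:
    - [0.1,[0,0,-0.001],0]
    - [0.1,[0,0,-0.002],0]
    - [0.1,[0,0,-0.002],0]

```text
time: 17.0
tool_pos: [560.6, -42.0, 52.8]
tcp_rot: [179.4, -0.3, 88.3]
ft_force: [-0.3, -0.3, -0.7]
finger_gap: 16.9
```

Request:
apply_moves:
  series:
    - [0.1,[0,0,-0.001],0]
    - [0.1,[0,0,-0.001],0]

```text
time: 17.25
tool_pos: [560.9, -42.0, 52.1]
tcp_rot: [179.4, -0.3, 88.3]
ft_force: [-1.4, -0.7, 3.1]
finger_gap: 17.0
```

Request:
apply_moves:
  series:
    - [0.1,[0,0,-0.001],0]
    - [0.1,[0,0,-0.001],0]

```text
time: 17.5
tool_pos: [560.9, -42.0, 52.1]
tcp_rot: [179.4, -0.3, 88.3]
ft_force: [-5.7, 0.1, 10.0]
finger_gap: 17.3
```

Request:
apply_moves:
  series:
    - [0.1,[0,0,0.0005],0]
    - [0.3,[0,0,0.0005],0]
    - [0.5,[0,0,0.0005],0]
    - [0.6,[0,0,0.0005],0]
    - [0.6,[0,0,0.0005],0]

```text
time: 18.12
tool_pos: [560.9, -42.0, 52.5]
tcp_rot: [179.4, -0.3, 88.3]
ft_force: [0.1, 0.1, -0.6]
finger_gap: 51.2
```

Request:
apply_moves:
  series:
    - [0.6,[0,0,0.01],0]
    - [0.6,[0,0,0.04],0]
    - [0.6,[0,0,0.08],0]
    - [0.6,[0,0.04,0.12],0]
    - [0.6,[0,0.08,0.15],0]

```text
time: 18.75
tool_pos: [561.6, 38.5, 205.7]
tcp_rot: [179.3, -0.3, 88.2]
ft_force: [-0.1, 0.2, -0.6]
finger_gap: 51.1
```

Request:
apply_moves:
  series:
    - [0.6,[-0.02,0.06,0],0]
    - [0.6,[-0.03,0.11,0],0]
    - [0.6,[-0.04,0.17,0],0]
    - [0.6,[-0.04,0.2,0],0]
    - [0.6,[-0.04,0.2,0],0]

```text
time: 19.38
tool_pos: [521.2, 240.7, 206.4]
tcp_rot: [179.2, -0.3, 88.4]
ft_force: [0.0, -0.7, 0.3]
finger_gap: 51.1
```

Run:
```python
from h import *
np.set_printoptions(precision=1,suppress=True)
st=sense();T=st["tool_pos"];print(T,st["time"],st["ft_force"])
for n in("scene","top"):
    s=optics.snapshot(n);p=proj(s,[560,-38,60])[0]
    for q in("sprocket_mid","strip_mid"):
        for d in spotter.search_frame(s,q): print(n,q,d["p"],toworld(s,d["xyz"]))
    x0,y0=int(p[0])-50,int(p[1])-37
    im=cv2.resize(s["color"][y0:y0+75,x0:x0+100],None,fx=8,fy=8,interpolation=cv2.INTER_CUBIC)
    q=(proj(s,[[560,-39,51],[560+1.7,-39+60,51],[560-1.7,-39-60,51]])-[x0,y0]+.5)*8
    for v in q: cv2.circle(im,tuple(int(t) for t in v),3,(0,0,255),-1)
    cv2.imwrite(f"pics/e_{n}.png",im)
```

```text
[521.2 240.7 206.4] 19.375 [ 0.  -0.7  0.3]
scene sprocket_mid 0.7 [ 378.  -396.8    6.6]
scene sprocket_mid 0.47 [541.8 -44.9  14.1]
scene strip_mid 0.59 [555.3 -47.6  49.8]
top sprocket_mid 0.77 [545.8 -38.6  12.4]
top sprocket_mid 0.55 [ 390.4 -388.6    9.3]
top strip_mid 0.68 [558.6 -36.1  47.6]
```

View pics/e_scene.png

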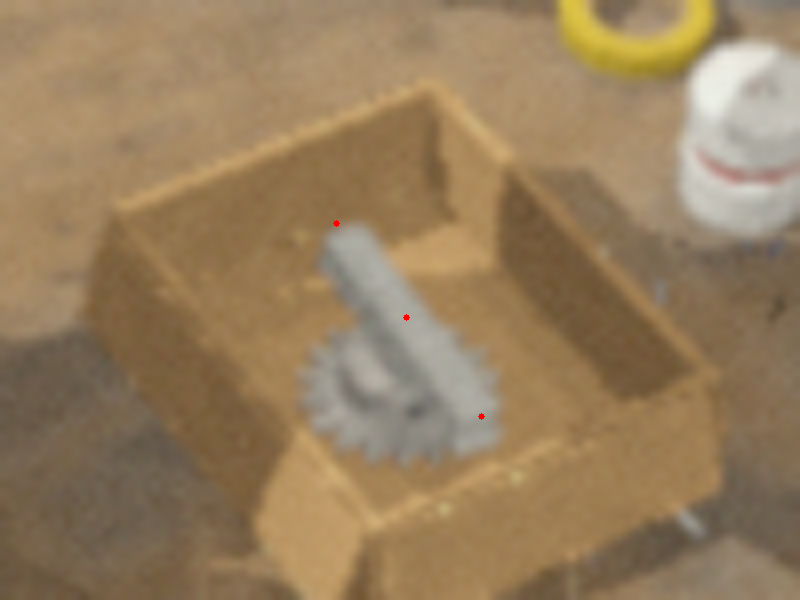

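View pics/e_top.png

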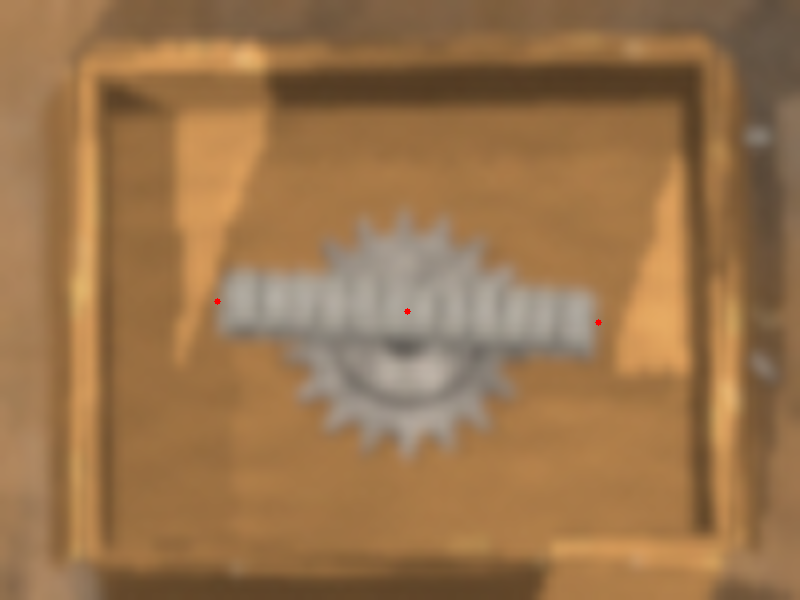

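```bash
python3 -c "
from bench import hand_in; print(hand_in())"
```

```text
the job is handed in; nothing more can be done
None
```

The grey steel sprocket is flat on the carton floor, hub up, with the white terminal strip on top of its hub. I handed the job in at about 19.6 s. The purple and orange look-alikes were left alone.

- **Sprocket:** I gripped it by the hub with the jaws clear of the set screw. I lowered it until the wrist force showed floor contact, then let go at about (560, -39) mm, within 2 mm of my estimate of the carton's centre.
- **Strip:** I gripped it across its middle and lowered it until it touched the hub, at the height I expected. I then released it and moved the arm away.

**Last checks:** pictures from both cameras show the strip level and right way up. It is centred on the hub to within a few millimetres, and the gripper is well clear.

**One disagreement:** the network placed the partly hidden sprocket about 15–18 mm off in x. I put that down to it averaging only the part that shows. The earlier unobstructed view gave (557, -40), which matches where I let go.

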